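# Snap the spindle clip onto the sound drive head

### The job

Two of the three drive heads have tired springs: pressed equally gently, their red buttons sink much further than that of the sound one; press buttons to find the sound head. Then take the orange fork tool and, with its prongs behind the tail of the clip that lies on that head's platform, gently push the clip sideways into the spindle's groove until it snaps fully home, without forcing it further and without touching any clip with the gripper. Lay the tool flat back on top of the blue slide box, and leave the other two clips and everything else where they are.

Things in the scene. Friction and masses are not known exactly. Their poses are not given: they have to be found in the camera images.
- head_a: one of three fixed drive heads that look alike: round white housing, 92 mm across at the foot, blue band, flat platform 84 mm across on top at z = 44 mm, spindle rising from its middle. Origin: centre of its underside, on the spindle axis; z up, +x from the clip towards and past the spindle (a black socket at the rear, +x)
- head_a_neck (a point): on head_a's spindle axis at platform height (44 mm), where clip_a's origin lies when the clip is fully home. The bare steel neck (the groove) is 12 mm thick and runs from the platform up to 52 mm; above it a dark collar 18 mm thick up to 72 mm
- button_a (a joint): how far the round red button (11 mm across) in the end of this head's spindle is pressed down (m): 0 at rest, its top then 82 mm above the worktop, 10 mm proud of the collar; 0.009 at its stop; springs back. 5 N press it about 2 mm down in the one sound head, 6 to 7 mm in the two tired ones. Nothing else tells them apart; any of the three may be the sound one
- clip_a: brass-coloured split spring clip lying loose and flat on head_a's platform, 14 to 20 mm in front of the spindle axis, mouth towards it; 6 mm thick, 30 mm wide, slides easily. Origin: underside, centre of its bore; +x out of the mouth, z up. Two sprung jaws, their round tips 8 mm apart at x = +5 mm
- clip_a_tail (a point): middle of the clip's tail edge, 13 mm behind the clip's origin, 5 mm up: a wall 28 mm wide, 10 mm high, square to the push; a tab 6 mm wide, 4 mm high sticks out 7 mm behind it. Jaws meet the neck with the origin 11 mm short of the spindle axis, need 8 to 15 N, give way about 5 mm short; then the clip snaps on until its seat stops on the neck, within 1 mm of home
- head_b: one of three fixed drive heads that look alike: round white housing, 92 mm across at the foot, blue band, flat platform 84 mm across on top at z = 44 mm, spindle rising from its middle. Origin: centre of its underside, on the spindle axis; z up, +x from the clip towards and past the spindle (a black socket at the rear, +x)
- head_b_neck (a point): on head_b's spindle axis at platform height (44 mm), where clip_b's origin lies when the clip is fully home. The bare steel neck (the groove) is 12 mm thick and runs from the platform up to 52 mm; above it a dark collar 18 mm thick up to 72 mm
- button_b (a joint): how far the round red button (11 mm across) in the end of this head's spindle is pressed down (m): 0 at rest, its top then 82 mm above the worktop, 10 mm proud of the collar; 0.009 at its stop; springs back. 5 N press it about 2 mm down in the one sound head, 6 to 7 mm in the two tired ones. Nothing else tells them apart; any of the three may be the sound one
- clip_b: brass-coloured split spring clip lying loose and flat on head_b's platform, 14 to 20 mm in front of the spindle axis, mouth towards it; 6 mm thick, 30 mm wide, slides easily. Origin: underside, centre of its bore; +x out of the mouth, z up. Two sprung jaws, their round tips 8 mm apart at x = +5 mm
- clip_b_tail (a point): middle of the clip's tail edge, 13 mm behind the clip's origin, 5 mm up: a wall 28 mm wide, 10 mm high, square to the push; a tab 6 mm wide, 4 mm high sticks out 7 mm behind it. Jaws meet the neck with the origin 11 mm short of the spindle axis, need 8 to 15 N, give way about 5 mm short; then the clip snaps on until its seat stops on the neck, within 1 mm of home
- head_c: one of three fixed drive heads that look alike: round white housing, 92 mm across at the foot, blue band, flat platform 84 mm across on top at z = 44 mm, spindle rising from its middle. Origin: centre of its underside, on the spindle axis; z up, +x from the clip towards and past the spindle (a black socket at the rear, +x)
- head_c_neck (a point): on head_c's spindle axis at platform height (44 mm), where clip_c's origin lies when the clip is fully home. The bare steel neck (the groove) is 12 mm thick and runs from the platform up to 52 mm; above it a dark collar 18 mm thick up to 72 mm
- button_c (a joint): how far the round red button (11 mm across) in the end of this head's spindle is pressed down (m): 0 at rest, its top then 82 mm above the worktop, 10 mm proud of the collar; 0.009 at its stop; springs back. 5 N press it about 2 mm down in the one sound head, 6 to 7 mm in the two tired ones. Nothing else tells them apart; any of the three may be the sound one
- clip_c: brass-coloured split spring clip lying loose and flat on head_c's platform, 14 to 20 mm in front of the spindle axis, mouth towards it; 6 mm thick, 30 mm wide, slides easily. Origin: underside, centre of its bore; +x out of the mouth, z up. Two sprung jaws, their round tips 8 mm apart at x = +5 mm
- clip_c_tail (a point): middle of the clip's tail edge, 13 mm behind the clip's origin, 5 mm up: a wall 28 mm wide, 10 mm high, square to the push; a tab 6 mm wide, 4 mm high sticks out 7 mm behind it. Jaws meet the neck with the origin 11 mm short of the spindle axis, need 8 to 15 N, give way about 5 mm short; then the clip snaps on until its seat stops on the neck, within 1 mm of home
- fork_tool: clip fork, 140 mm long, about 90 g, lying lengthwise on the blue slide box: orange handle 95 mm long (x -55 to +40 mm), 16 mm wide, 26 mm tall, then a steel fork (x +40 to +85 mm, only z 8 to 16 mm). Origin: underside of the handle where it is best gripped; +x to the prongs, y across the handle, z up
- fork_tip (a point): midway between the ends of the fork's two prongs, 85 mm ahead of the tool's origin and 12 mm above its underside. Prongs 5 mm wide, 8 mm tall (z 8 to 16 mm of the tool), 20 mm long, 12 mm gap between them, 22 mm over all: they straddle the clip's tail tab and their ends bear on its tail edge
- slide_box: fixed shut blue slide box, 93 x 180 x 39 mm, flat lid with its top at z = 39 mm, on which the fork tool lies lengthwise. Origin: centre of its underside, long side along its y
- petri_dish: clear dish with pinkish filling, 61 mm across, 16 mm high; bystander, origin at the centre of its underside
- cover_box: small white and green box, 50 x 50 x 20 mm; bystander, origin at the centre of its underside
- dye_bottle: small white bottle with a blue cap, 36 mm across, 85 mm high; bystander, origin at the centre of its underside
- tube_rack: fixed clear rack of capped tubes, 54 x 147 x 92 mm; bystander, origin at the centre of its underside
- timer: fixed white bench timer, 63 x 66 x 30 mm; bystander, origin at the centre of its underside
Things that resemble listed ones, but are neither listed nor needed, are in the scene too. Leave any green look-alike of the fork_tool alone.

How it is judged:
On the way, in this order (a step that is already met when the one before it is completed fails the run):
1. a red button has been pressed to test its spring (value of joint any of button_a, button_b, button_c above 0.0008 m), for 0.05 s.
2. the fork tool, lifted off the slide box, bears on the tail of the sound head's clip (contact force between fork_tool and clip_b above 0.5 N and contact force between fork_tool and slide_box below 0.01 N), for 0.02 s.
3. that clip has snapped home on the spindle (horizontal distance between clip_b and head_b_neck below 0.0025 m and distance between clip_b and head_b_neck below 0.0035 m and angle between clip_b's own z axis and vertical below 0.15 rad), for 0.2 s.
At the end, for the whole second after the job is handed in: The sound head's clip is fully home and flat: origin within 2.5 mm of the spindle axis (3.5 mm of the neck point), tilt under 0.15 rad; the fork tool lies still and flat on the slide box lid, within 70 mm of its centre; the other two clips are within 8 mm of where they began (all of step 3 and horizontal distance between fork_tool and slide_box below 0.07 m and height (world z) of fork_tool between 0.035 and 0.043 m and angle between fork_tool's own z axis and vertical below 0.1 rad and linear speed of each of fork_tool, clip_b below 0.02 m/s and distance of each of clip_a, clip_c from where it was at the start of the episode below 0.008 m); the robot touches nothing.
It fails at once if the clip of a tired head is moved more than 8 mm (distance of any of clip_a, clip_c from where it was at the start of the episode above 0.008 m).
It fails at once if the gripper or arm touches a clip (contact force between any of the fingers, the arm and clip_a above 0.5 N or contact force between any of the fingers, the arm and clip_b above 0.5 N or contact force between any of the fingers, the arm and clip_c above 0.5 N).
It fails at once if the clip is forced: pushed with more than 35 N (contact force between fork_tool and clip_a above 35 N or contact force between fork_tool and clip_b above 35 N or contact force between fork_tool and clip_c above 35 N).
It fails at once if a drive head is pressed or struck by the robot with more than 30 N (contact force between any of the fingers, the arm and head_a above 30 N or contact force between any of the fingers, the arm and head_b above 30 N or contact force between any of the fingers, the arm and head_c above 30 N).
It fails at once if a bystander is displaced more than 20 mm (distance of any of petri_dish, cover_box, dye_bottle from where it was at the start of the episode above 0.02 m).
It also fails if it takes over 72 s, if anything falls off the work surface, if the arm or the gripper's body presses on something with over 40 N, if the wrist force passes 120 N, or if a joint passes its speed limit or range.

### The arm

A 6-joint arm with a two-finger parallel gripper is mounted at the origin on the work surface; the furniture and walls round the work are solid. World frame = base frame: x ahead of the robot, y to its left, z up, the work surface at z = 0. Lengths are in m, angles in rad, forces in N, time in s.
With the tool pointing down it reaches from about 0.375 to 0.975 m from the base axis. Payload 3.8 kg.
Tool frame: the origin (TCP) lies on the centre line of the jaws, within the pads' length; the fingertips stand 17 mm ahead of it and the grasp point (between the pads) lies 2 mm behind it (bot.tip_extent is the distance from the TCP to the fingertips, in m); z points along the fingers, y is the line along which they close (so a half turn about z gives the same grasp; the last joint's range is limited). The gripper opens to 85 mm and grips with 20 to 120 N. Pads are 22 mm wide; open, the fingers measure 114 mm over their backs; the gripper's body (76 mm by 85 mm) begins 54 mm behind the grasp point. The pads swing forward as they close: fully open they stand 13 mm farther back than shut.
Start: joints at [-1.317, 0.264, 1.604, -0, 1.274, -0.037], TCP at [0.194, -0.647, 0.248] pointing down, gripper open.
Joint ranges: [-2.63, 2.63], [-0.94, 2.18], [0.31, 2.57], [-1.31, 4.45], [0, 2.66], [-2.55, 2.55]. Speed limits (rad/s): [2.57, 2.57, 3.14, 3.14, 3.14, 3.14].

### API

Orientations are given as a rotation vector (axis times angle).
In Python, from workcell import readout, read_camera, finish_job, bot gives the robot as it stands.
- The arm moves only by the tool jog_arm, never from a script. Its argument "deltas" is one flat list of numbers, 7 for each row, row after row: the shift along the tool's x, y, z in m, then the turn, a rotation vector about the tool's x, y, z in degrees, then the gripper command: -1 is shut, 1 is fully open, values between are in proportion. A call has 1 to 8 rows; each row is the pose to reach, as a shift and turn from the pose commanded when the call began, along the tool's axes at that moment; what a row does not reach only later rows make up. A row lasts 1/10 s, in which the tool goes at most 50 mm and 8.59 degrees, less where a joint would pass 70% of its speed; a pose out of reach is approached as far as the arm can. A call with a gripper value outside its range is refused whole. The fingers move at their own pace and stop on an object; "squeeze" is the grip in N (left out, the last holds). Time passes only in rows, so rows that repeat a pose let the fingers close. It gives the time, the measured TCP pose, the force, the opening and the grip force at its end, in the units of the state.
- readout.read_state(): the state, without advancing time (a new reading comes with each control period).
- read_camera(name): name is "side" or "top"; returns a dict with "color" (480x640x3 uint8, blue, green, red), "fx", "fy", "cx", "cy" (pixels), "origin" and "attitude" of the camera in the world. Camera axes: x right, y down, z forward; pixel columns grow to the right and rows downward; lengths in m; the calibration is good to about 2 mm. A picture is of the moment at which its call begins. There is no depth.
- finish_job(): hands the job in; it is judged then, once.
The state is a dict: "time": time; "q": joint angles; "joint_vel": joint speeds; "joint_torque": joint torques, N m; "tool_pos": TCP position; "tcp_rot": TCP orientation; "wrist_force": force on the tool from outside, world axes, zero at the start; "torque": the same for the moment, N m; "width": opening from 0.0 (shut) to 1.0 (fully open); "grip_force": force on a finger pad.
Only numpy, scipy, OpenCV 4.12 (cv2) and the standard library are available. Lean on these libraries where they do the work, as an engineer would, in place of code of your own. Each camera call takes 0.05 s, during which the arm holds its last target. There are 200 camera calls.

## Working session

There is one attempt and no reset: what is moved stays moved. The work goes in short steps, Python scripts to look and compute and a tool call to move; the robot and the scene stay as the last step left them, time stands still between calls to the robot, and variables do not carry over. Pictures are saved under pics/ and viewed, at most 10 in all, crops included, and the job is handed in when it is done.

Besides the shell and the picture viewer there is one more tool, called by a JSON object that holds its "api" and its "payload". jog_arm: Moves the arm, as the interface text tells. Its arguments: {"type":"object","properties":{"deltas":{"type":"array"},"squeeze":{"type":"number"}},"required":["deltas"]}

```bash
ls; mkdir -p pics
python3 - <<'E'
from workcell import readout, read_camera, bot
import cv2,numpy as np
for n in("top","side"):
    c=read_camera(n); cv2.imwrite(f"pics/{n}0.png",c["color"]); print(n,c["fx"],c["fy"],c["cx"],c["cy"],c["origin"],c["attitude"])
print(readout.read_state()); print(bot)
E
```

```text
pics
top 517.9503248627884 517.9503248627884 318.91466782086394 232.1910296532634 [ 0.49090887 -0.03596602  1.16728365] [-2.17653538  2.18707614 -0.06802318]
side 451.4554562303931 451.4554562303931 315.72371398654934 245.39168676876085 [0.61176815 0.72409723 0.60361067] [-0.08484473 -2.76282853  1.46356856]
{'time': 0.1, 'q': array([-1.31689678e+00,  2.64706972e-01,  1.60526133e+00,  3.39460535e-06,
        1.27376252e+00, -3.68916991e-02]), 'joint_vel': array([ 0.0012085 , -0.00208789, -0.00284563,  0.00015037, -0.0014155 ,
        0.00020584]), 'joint_torque': array([-7.37548680e-05, -5.16706645e+01, -3.68588984e+01,  6.94700429e-05,
        6.31670919e-03, -3.52664142e-05]), 'tool_pos': array([ 0.19336893, -0.64602377,  0.24705398]), 'tcp_rot': array([-3.10634134e+00, -4.54856603e-01,  3.58400270e-04]), 'wrist_force': array([-0.56081376,  0.02523751, -0.06885856]), 'torque': array([ 0.02878691, -0.00451949,  0.01205455]), 'grip_force': 0.0, 'width': 0.9961089187737361}
<Robot object at 0x7f58a1567b60>
```

View pics/top0.png

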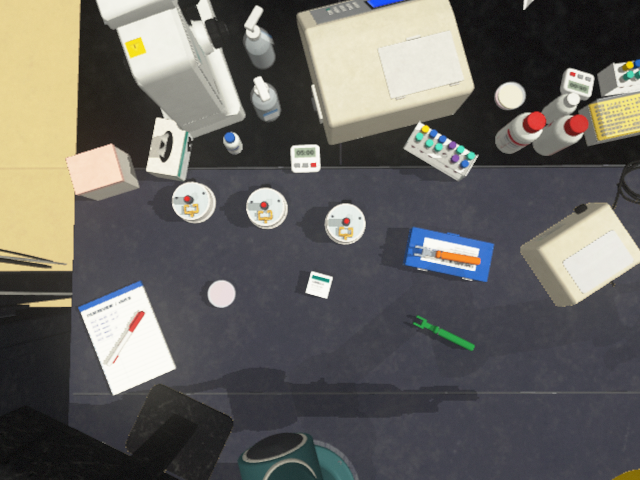

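View pics/side0.png

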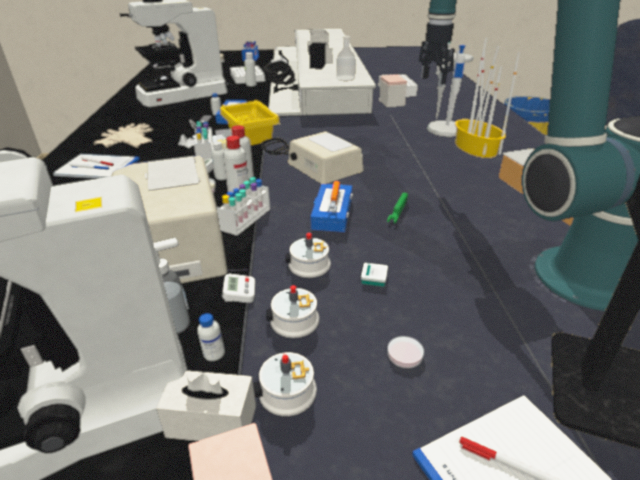

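The top view (x up, y left) shows three heads at about (192,201), (266,207) and (345,222). The orange fork on the blue box is at (448,255) with its prongs to the left. The only thing it could be mistaken for is the green look-alike at (443,332), so I choose the orange one. Next, one close crop to check.

```bash
python3 - <<'E'
import cv2,numpy as np
t=cv2.imread("pics/top0.png")
a=cv2.resize(t[175:255,160:375],None,fx=3.7,fy=3.7,interpolation=cv2.INTER_CUBIC)
b=cv2.resize(t[220:290,395:505],None,fx=4,fy=4,interpolation=cv2.INTER_CUBIC)
o=np.zeros((a.shape[0]+b.shape[0],a.shape[1],3),np.uint8);o[:a.shape[0]]=a;o[a.shape[0]:,:b.shape[1]]=b
print(o.shape,a.shape);cv2.imwrite("pics/crop1.png",o)
E
cat > h.py <<'E'
import numpy as np,cv2
from scipy.spatial.transform import Rotation as R
from workcell import readout, read_camera, bot
def ray(c,uv,z):
    d=R.from_rotvec(c["attitude"]).apply([(uv[0]-c["cx"])/c["fx"],(uv[1]-c["cy"])/c["fy"],1.])
    o=np.array(c["origin"]); return o+d*(z-o[2])/d[2]
def proj(c,p):
    q=R.from_rotvec(c["attitude"]).inv().apply(np.array(p)-c["origin"])
    return np.array([c["fx"]*q[0]/q[2]+c["cx"],c["fy"]*q[1]/q[2]+c["cy"]])
def mask(im,lo,hi,roi):
    h=cv2.cvtColor(im,cv2.COLOR_BGR2HSV); m=cv2.inRange(h,lo,hi); k=np.zeros_like(m); x0,y0,x1,y1=roi; k[y0:y1,x0:x1]=255
    return m&k
E
python3 - <<'E'
from h import *
c=read_camera("top"); s=read_camera("side"); im=c["color"]
for nm,(x,y) in dict(L=(192,201),M=(266,207),R=(345,222)).items():
    roi=(x-24,y-24,x+24,y+24)
    m=mask(im,(0,150,60),(6,255,255),roi)|mask(im,(172,150,60),(180,255,255),roi); v,u=np.nonzero(m); 
    b=ray(c,(u.mean(),v.mean()),.080); print(nm,"btn",len(u),u.mean(),v.mean(),b.round(4),proj(s,b).round(1))
    m=mask(im,(12,90,90),(30,255,255),roi); v,u=np.nonzero(m);print("  brass",len(u),u.mean(),v.mean(),ray(c,(u.mean(),v.mean()),.050).round(4))
m=mask(im,(5,170,120),(18,255,255),(400,225,500,285));v,u=np.nonzero(m)
r=cv2.minAreaRect(np.column_stack([u,v]).astype(np.float32));print("fork",r,[ray(c,p,.065).round(4) for p in cv2.boxPoints(r)], ray(c,(u.mean(),v.mean()),.06))
m=mask(im,(100,150,80),(120,255,255),(400,225,500,285));v,u=np.nonzero(m)
r=cv2.minAreaRect(np.column_stack([u,v]).astype(np.float32));print("box",r,[ray(c,p,.039).round(4) for p in cv2.boxPoints(r)],ray(c,r[0],.035))
E
```

```text
(576, 796, 3) (296, 796, 3)
L btn 22 186.5 198.27272727272728 [0.6409 0.2527 0.08  ] [284.  357.8]
  brass 89 190.92134831460675 209.69662921348313 [0.62   0.2507 0.05  ]
M btn 19 263.2105263157895 204.3684210526316 [0.627 0.09  0.08 ] [292.  288.6]
  brass 81 264.58024691358025 215.92592592592592 [0.6055 0.0904 0.05  ]
R btn 19 345.94736842105266 220.8421052631579 [ 0.5911 -0.0846  0.08  ] [308.  235.5]
  brass 81 345.5679012345679 232.7037037037037 [ 0.5682 -0.0849  0.05  ]
fork ((457.52703857421875, 257.33782958984375), (43.89453125, 6.740358352661133), 9.462322235107422) [array([ 0.5143, -0.2742,  0.065 ]), array([ 0.5284, -0.2769,  0.065 ]), array([ 0.5127, -0.3682,  0.065 ]), array([ 0.4986, -0.3655,  0.065 ])] [ 0.51360785 -0.32292548  0.06      ]
box ((448.6639099121094, 253.1795196533203), (85.22731018066406, 40.55361557006836), 11.84207534790039) [array([ 0.4996, -0.209 ,  0.039 ]), array([ 0.5859, -0.2285,  0.039 ]), array([ 0.5468, -0.409 ,  0.039 ]), array([ 0.461 , -0.3887,  0.039 ])] [ 0.52329064 -0.30992353  0.035     ]
```

View pics/crop1.png

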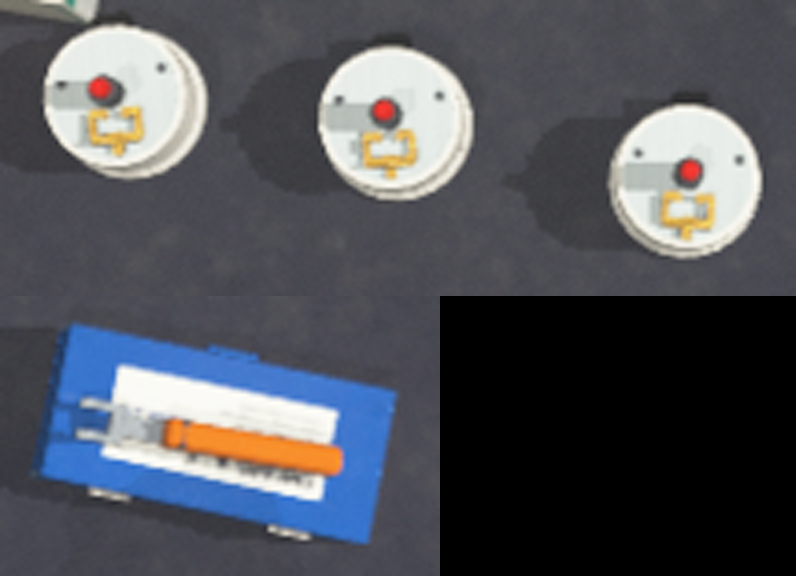

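The crop confirms the orange fork: prongs to the left, at crop (95,420). All clips have their tail tabs towards the image bottom, so the push is roughly along +x. Button press first, at the nearest (right) head.

```bash
cat >> h.py <<'E'
def pose():
    s=readout.read_state(); r=R.from_rotvec(s["tcp_rot"]); return np.array(s["tool_pos"]),r,s
def go(p,yaw=None):
    "tool-frame shift and turn to put TCP at p, tool z down, tool x at yaw(deg)"
    t,r,s=pose(); x=r.apply([1,0,0]); cur=np.degrees(np.arctan2(x[1],x[0]))
    yaw=cur if yaw is None else yaw; y=np.radians(yaw)
    g=R.from_matrix(np.column_stack([[np.cos(y),np.sin(y),0],[np.sin(y),-np.cos(y),0],[0,0,-1]]))
    print("at",t.round(4),"yaw",cur.round(2),"shift",r.inv().apply(np.array(p)-t).round(4),"turn",np.degrees((r.inv()*g).as_rotvec()).round(2),"F",s["wrist_force"].round(2),"t",round(s["time"],2))
E
python3 -c "
from h import *
go([.591,-.0846,.13]); print(bot.tip_extent)"
```

```text
at [ 0.1934 -0.6462  0.2474] yaw 16.66 shift [ 0.5419 -0.4239  0.1181] turn [-0.08 -0.    0.  ] F [-0.19  0.19 -0.57] t 0.2
0.017
```

{"api": "jog_arm", "payload": {"deltas": [0.542, -0.424, 0.05, 0, 0, 0, -1, 0.542, -0.424, 0.05, 0, 0, 0, -1, 0.542, -0.424, 0.05, 0, 0, 0, -1, 0.542, -0.424, 0.05, 0, 0, 0, -1, 0.542, -0.424, 0.05, 0, 0, 0, -1, 0.542, -0.424, 0.05, 0, 0, 0, -1, 0.542, -0.424, 0.05, 0, 0, 0, -1, 0.542, -0.424, 0.05, 0, 0, 0, -1]}}

```text
time: 1.0
tool_pos: [0.4248, -0.3192, 0.2192]
tcp_rot: [3.108, 0.455, 0.0]
wrist_force: [0.9, 0.1, 0.5]
width: -0.001
grip_force: 0.0
```

```bash
python3 -c "
from h import *
go([.591,-.0846,.107])"
```

```text
at [ 0.4248 -0.3192  0.2192] yaw 16.65 shift [ 0.2264 -0.1772  0.1122] turn [ 0.02 -0.01 -0.  ] F [0.92 0.07 0.47] t 1.0
```

{"api": "jog_arm", "payload": {"deltas": [0.226, -0.177, 0.08, 0, 0, 0, -1, 0.226, -0.177, 0.08, 0, 0, 0, -1, 0.226, -0.177, 0.08, 0, 0, 0, -1, 0.226, -0.177, 0.08, 0, 0, 0, -1, 0.226, -0.177, 0.08, 0, 0, 0, -1, 0.226, -0.177, 0.08, 0, 0, 0, -1, 0.226, -0.177, 0.08, 0, 0, 0, -1, 0.226, -0.177, 0.08, 0, 0, 0, -1]}}

```text
time: 1.8
tool_pos: [0.5896, -0.0856, 0.1384]
tcp_rot: [-3.108, -0.459, 0.003]
wrist_force: [-1.1, -1.0, 0.3]
width: 0.004
grip_force: 0.0
```

```bash
python3 -c "
from h import *
go([.591,-.0846,.103])"
```

```text
at [ 0.5896 -0.0856  0.1384] yaw 16.82 shift [ 0.0017 -0.0006  0.0354] turn [-0.03  0.1  -0.  ] F [-1.05 -0.97  0.28] t 1.8
```

{"api": "jog_arm", "payload": {"deltas": [0.001, 0, 0.02, 0, 0, 0, -1, 0.001, 0, 0.036, 0, 0, 0, -1, 0.001, 0, 0.036, 0, 0, 0, -1, 0.001, 0, 0.036, 0, 0, 0, -1]}}

```text
time: 2.2
tool_pos: [0.5899, -0.0873, 0.1029]
tcp_rot: [-3.108, -0.453, 0.002]
wrist_force: [-0.9, -0.1, 0.4]
width: 0.005
grip_force: 0.0
```

{"api": "jog_arm", "payload": {"deltas": [0, 0, 0.003, 0, 0, 0, -1, 0, 0, 0.005, 0, 0, 0, -1, 0, 0, 0.006, 0, 0, 0, -1, 0, 0, 0.006, 0, 0, 0, -1, 0, 0, 0.006, 0, 0, 0, -1]}}

```text
time: 2.7
tool_pos: [0.5911, -0.0865, 0.0977]
tcp_rot: [3.108, 0.455, 0.001]
wrist_force: [-0.1, -0.3, 0.9]
width: -0.003
grip_force: 0.5
```

Run:
```python
from h import *
go([.627,.09,.12])
im=read_camera("side")["color"]; cv2.imwrite("pics/press1.png",cv2.resize(im[200:300,260:360],None,fx=5,fy=5,interpolation=cv2.INTER_CUBIC))
```

```text
at [ 0.5911 -0.0865  0.0977] yaw 16.67 shift [ 0.085  -0.1588 -0.0223] turn [ 0.03 -0.03 -0.  ] F [-0.06 -0.34  0.92] t 2.7
```

View pics/press1.png

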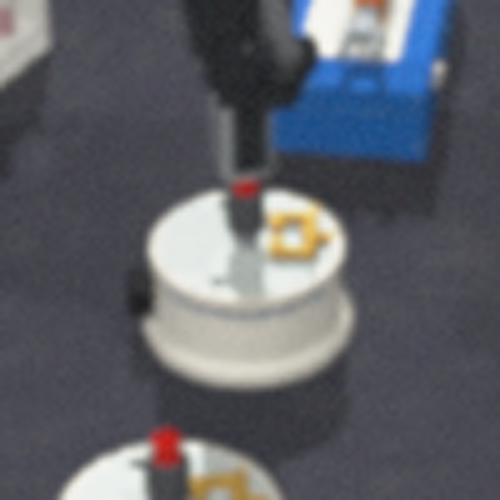

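The crop shows the finger tips centred on the right head's button at (245,185). I'll press a bit deeper for a clear reading.

{"api": "jog_arm", "payload": {"deltas": [0, 0, 0.002, 0, 0, 0, -1, 0, 0, 0.003, 0, 0, 0, -1, 0, 0, 0.003, 0, 0, 0, -1, 0, 0, 0.003, 0, 0, 0, -1]}}

```text
time: 3.15
tool_pos: [0.5912, -0.0865, 0.0947]
tcp_rot: [3.108, 0.455, 0.001]
wrist_force: [-0.1, -1.1, 3.3]
width: 0.003
grip_force: 1.8
```

Run:
```python
from h import *
go([.627,.09,.14])
```

```text
at [ 0.5912 -0.0865  0.0947] yaw 16.67 shift [ 0.0849 -0.1588 -0.0453] turn [ 0.02 -0.04 -0.  ] F [-0.13 -1.1   3.26] t 3.15
```

At 4.3 mm down the force is 3.3 N (0.77 N/mm), so the right head is tired. Next, the middle one.

{"api": "jog_arm", "payload": {"deltas": [0, 0, -0.045, 0, 0, 0, -1, 0, 0, -0.045, 0, 0, 0, -1, 0.085, -0.159, -0.045, 0, 0, 0, -1, 0.085, -0.159, -0.045, 0, 0, 0, -1, 0.085, -0.159, -0.045, 0, 0, 0, -1, 0.085, -0.159, -0.045, 0, 0, 0, -1, 0.085, -0.159, -0.045, 0, 0, 0, -1, 0.085, -0.159, -0.045, 0, 0, 0, -1]}}

```text
time: 3.95
tool_pos: [0.626, 0.0909, 0.1384]
tcp_rot: [3.108, 0.458, -0.003]
wrist_force: [-0.1, -1.0, 0.5]
width: 0.004
grip_force: 0.0
```

{"api": "jog_arm", "payload": {"deltas": [0, 0, 0.02, 0, 0, 0, -1, 0, 0, 0.035, 0, 0, 0, -1, 0, 0, 0.038, 0, 0, 0, -1, 0, 0, 0.042, 0, 0, 0, -1, 0, 0, 0.043, 0, 0, 0, -1, 0, 0, 0.043, 0, 0, 0, -1, 0, 0, 0.043, 0, 0, 0, -1]}}

```text
time: 4.65
tool_pos: [0.6273, 0.0902, 0.0971]
tcp_rot: [3.108, 0.455, 0.002]
wrist_force: [-0.3, -0.1, 1.3]
width: -0.003
grip_force: 0.6
```

Run:
```python
from h import *
go([.641,.2527,.14])
```

```text
at [0.6273 0.0902 0.0971] yaw 16.65 shift [ 0.0598 -0.1518 -0.0428] turn [ 0.02 -0.08 -0.  ] F [-0.3  -0.12  1.31] t 4.65
```

{"api": "jog_arm", "payload": {"deltas": [0, 0, 0.002, 0, 0, 0, -1, 0, 0, 0.003, 0, 0, 0, -1, 0, 0, 0.003, 0, 0, 0, -1, 0, 0, 0.003, 0, 0, 0, -1]}}

```text
time: 5.05
tool_pos: [0.6275, 0.0903, 0.094]
tcp_rot: [3.108, 0.455, 0.003]
wrist_force: [1.0, -0.2, 3.0]
width: -0.002
grip_force: 1.7
```

At 5 mm down the force is 3.0 N, so the middle head is tired too. The left head is therefore the sound one. Next: lift off, refine the fork pose, and measure the left clip.

Run:
```python
from h import *
c=read_camera("top"); im=cv2.imread("pics/top0.png")
tip=ray(c,(414.75,250.9),.051); h=np.array([.5135,-.3212])
d=tip[:2]-h; print("tip",tip.round(4),"len",np.linalg.norm(d),"should be .0925; yaw",np.degrees(np.arctan2(d[1],d[0])))
# clip L
m=mask(im,(12,90,90),(30,255,255),(168,177,216,225)); v,u=np.nonzero(m); 
p=np.array([ray(c,q,.050)[:2] for q in zip(u,v)])
ax=[.6409,.2527]
for yaw in range(-10,21,3):
    e=np.radians(yaw); X=(p-ax)@[np.cos(e),np.sin(e)]; Y=(p-ax)@[-np.sin(e),np.cos(e)]; print(yaw,"x",X.min().round(4),X.max().round(4),"y",Y.min().round(4),Y.max().round(4))
cv2.imwrite("pics/clipL.png",cv2.resize(im[175:230,160:220],None,fx=10,fy=10,interpolation=cv2.INTER_CUBIC))
go([.5148,-.3138,.14],80.2)
```

```text
tip [ 0.5281 -0.2333  0.051 ] len 0.08907433843360707 should be .0925; yaw 80.57615786680196
-10 x -0.0337 -0.0058 y -0.0213 0.0112
-7 x -0.0341 -0.0066 y -0.0202 0.0118
-4 x -0.0344 -0.0074 y -0.0191 0.0125
-1 x -0.0346 -0.0082 y -0.0179 0.013
2 x -0.0348 -0.0087 y -0.0166 0.0139
5 x -0.0349 -0.009 y -0.0155 0.0152
8 x -0.035 -0.0086 y -0.0142 0.0165
11 x -0.0349 -0.0078 y -0.0132 0.0177
14 x -0.0347 -0.007 y -0.0126 0.0189
17 x -0.0345 -0.0062 y -0.0119 0.02
20 x -0.0341 -0.0054 y -0.0113 0.0211
at [0.6274 0.0903 0.0939] yaw 16.66 shift [-0.2237  0.3548 -0.0463] turn [  0.08  -0.07 -63.54] F [ 1.31 -0.53  4.05] t 5.1
```

View pics/clipL.png

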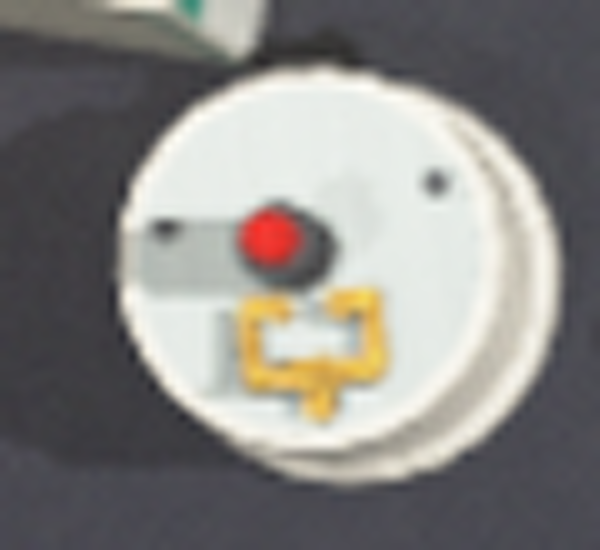

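The crop shows the left clip with its tail tab at (320,410) and its wall ends at (245,385) and (382,378). The mouth is at (309,300), and the platform centre is about (310,258).

Run:
```python
from h import *
c=read_camera("top")
P=lambda x,y,z: ray(c,(160+x/10-.45,175+y/10-.45),z)[:2]
tab,mo,wl,wr=P(318,418,.046),P(309,298,.05),P(245,387,.053),P(384,380,.053)
a=lambda d: np.degrees(np.arctan2(d[1],d[0]))
print("tab",tab,"mouth",mo,"len",np.linalg.norm(mo-tab),"yaw",a(mo-tab)); print("wall",wl,wr,np.linalg.norm(wl-wr),"yaw",a(wl-wr)-90,"mid",(wl+wr)/2)
print("platform ctr",P(310,257,.044),"L/R",P(122,257,.044),P(497,257,.044),"T/B",P(310,68,.044),P(310,446,.044))
print("btn",P(271,238,.081)); sock=P(330,45,.02);print("socket",sock)
```

```text
tab [0.60588088 0.25061143] mouth [0.63170606 0.25188571] len 0.025856592105167546 yaw 2.8248437652062313
wall [0.61199721 0.26475888] [0.61335821 0.2345994 ] 0.030190176597952912 yaw 2.5838338716130806 mid [0.61267771 0.24967914]
platform ctr [0.64148902 0.25332871] L/R [0.64172077 0.29456016] [0.64125863 0.21234084] T/B [0.68323745 0.25386658] [0.59995579 0.25279362]
btn [0.64062503 0.25212356]
socket [0.6925241  0.25563456]
```

{"api": "jog_arm", "payload": {"deltas": [0, 0, -0.06, 0, 0, 0, -1, -0.224, 0.355, -0.06, 0, 0, -63.5, 0.2, -0.224, 0.355, -0.06, 0, 0, -63.5, 0.2, -0.224, 0.355, -0.06, 0, 0, -63.5, 0.2, -0.224, 0.355, -0.06, 0, 0, -63.5, 0.2, -0.224, 0.355, -0.06, 0, 0, -63.5, 0.2, -0.224, 0.355, -0.06, 0, 0, -63.5, 0.2, -0.224, 0.355, -0.06, 0, 0, -63.5, 0.2]}}

```text
time: 5.95
tool_pos: [0.5368, -0.2293, 0.1504]
tcp_rot: [-2.51, -1.886, 0.0]
wrist_force: [0.5, -0.8, 0.4]
width: 0.598
grip_force: 0.0
```

Run:
```python
from h import *
go([.5145,-.3145,.13],80.4)
```

```text
at [ 0.5368 -0.2293  0.1504] yaw 73.83 shift [-0.0881  0.0024  0.0203] turn [-0.09 -0.05 -6.57] F [ 0.5  -0.82  0.4 ] t 5.95
```

{"api": "jog_arm", "payload": {"deltas": [-0.088, 0.002, 0.02, 0, 0, -6.6, 0.2, -0.088, 0.002, 0.02, 0, 0, -6.6, 0.2, -0.088, 0.002, 0.02, 0, 0, -6.6, 0.2, -0.088, 0.002, 0.05, 0, 0, -6.6, 0.2, -0.088, 0.002, 0.07, 0, 0, -6.6, 0.2, -0.088, 0.002, 0.07, 0, 0, -6.6, 0.2]}}

```text
time: 6.55
tool_pos: [0.5123, -0.3104, 0.0771]
tcp_rot: [-2.399, -2.016, 0.003]
wrist_force: [-0.9, 0.4, 0.3]
width: 0.6
grip_force: 0.0
```

Run:
```python
from h import *
go([.5145,-.3145,.0595],80.4)
im=read_camera("side")["color"]; cv2.imwrite("pics/grasp.png",cv2.resize(im[140:260,270:400],None,fx=4.5,fy=4.5,interpolation=cv2.INTER_CUBIC))
```

```text
at [ 0.5123 -0.3104  0.0771] yaw 80.08 shift [-0.0037  0.003   0.0176] turn [-0.44 -0.23 -0.31] F [-0.86  0.36  0.29] t 6.55
```

View pics/grasp.png

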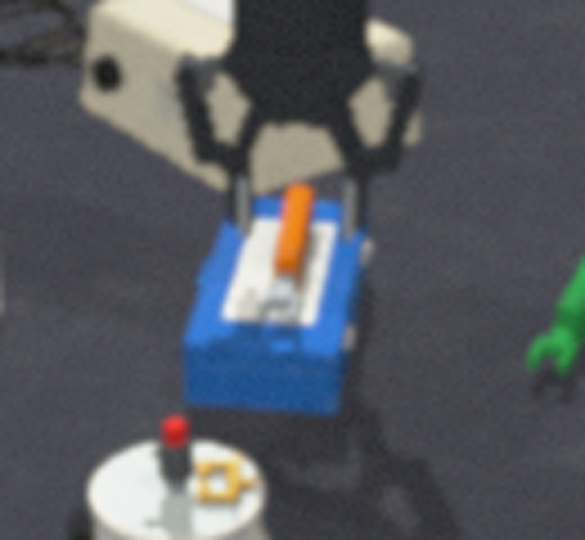

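The crop shows the fingers at (240,210) and (350,210), straddling the orange handle at (295,230). Descend and close.

{"api": "jog_arm", "payload": {"deltas": [-0.004, 0.002, 0.017, 0, 0, 0, 0.2, -0.004, 0.002, 0.017, 0, 0, 0, 0.2, -0.004, 0.002, 0.017, 0, 0, 0, -1, -0.004, 0.002, 0.017, 0, 0, 0, -1, -0.004, 0.002, 0.017, 0, 0, 0, -1, -0.004, 0.002, 0.017, 0, 0, 0, -1, -0.004, 0.002, 0.017, 0, 0, 0, -1, -0.004, 0.002, 0.017, 0, 0, 0, -1], "squeeze": 50}}

```text
time: 7.4
tool_pos: [0.517, -0.3179, 0.0651]
tcp_rot: [2.404, 2.02, 0.001]
wrist_force: [0.1, -0.0, 5.0]
width: 0.176
grip_force: 51.2
```

Run:
```python
from h import *
go([.5145,-.3145,.13],80.4)
```

```text
at [ 0.517  -0.3179  0.0651] yaw 80.09 shift [ 0.0028 -0.003  -0.0649] turn [ 0.09  0.03 -0.31] F [ 0.11 -0.02  5.03] t 7.4
```

{"api": "jog_arm", "payload": {"deltas": [0, 0, -0.03, 0, 0, 0, -1, 0, 0, -0.085, 0, 0, 0, -1, 0, 0, -0.085, 0, 0, 0, -1, 0, 0, -0.085, 0, 0, 0, -1], "squeeze": 80}}

```text
time: 7.8
tool_pos: [0.5176, -0.3184, 0.1514]
tcp_rot: [2.402, 2.019, 0.002]
wrist_force: [-0.3, 0.1, -0.9]
width: 0.159
grip_force: 79.5
```

Run:
```python
from h import *
go([.4913,.244,.15],2.7)
```

```text
at [ 0.5176 -0.3184  0.1514] yaw 80.09 shift [ 5.494e-01 -1.227e-01 -1.000e-04] turn [ 2.600e-01 -7.000e-02  7.739e+01] F [-0.27  0.14 -0.95] t 7.8
```

{"api": "jog_arm", "payload": {"deltas": [0.275, -0.061, 0, 0, 0, 39, -1, 0.275, -0.061, 0, 0, 0, 39, -1, 0.275, -0.061, 0, 0, 0, 39, -1, 0.275, -0.061, 0, 0, 0, 39, -1, 0.275, -0.061, 0, 0, 0, 39, -1, 0.275, -0.061, 0, 0, 0, 39, -1, 0.275, -0.061, 0, 0, 0, 39, -1]}}

```text
time: 8.5
tool_pos: [0.5009, -0.0318, 0.1464]
tcp_rot: [-2.935, -1.108, 0.007]
wrist_force: [1.0, -0.2, -2.0]
width: 0.164
grip_force: 79.5
```

Run:
```python
from h import *
go([.4913,.244,.15],2.7)
```

```text
at [ 0.5009 -0.0318  0.1464] yaw 41.37 shift [ 0.1751 -0.2133 -0.0029] turn [-0.23  0.24 38.67] F [ 0.97 -0.17 -1.99] t 8.5
```

{"api": "jog_arm", "payload": {"deltas": [0.175, -0.213, -0.003, 0, 0, 38.5, -1, 0.175, -0.213, -0.003, 0, 0, 38.5, -1, 0.175, -0.213, -0.003, 0, 0, 38.5, -1, 0.175, -0.213, -0.003, 0, 0, 38.5, -1, 0.175, -0.213, -0.003, 0, 0, 38.5, -1, 0.175, -0.213, -0.003, 0, 0, 38.5, -1, 0.175, -0.213, -0.003, 0, 0, 38.5, -1, 0.175, -0.213, -0.003, 0, 0, 38.5, -1]}}

```text
time: 9.3
tool_pos: [0.4945, 0.2394, 0.1502]
tcp_rot: [3.139, 0.075, -0.005]
wrist_force: [-0.0, -1.2, -0.6]
width: 0.168
grip_force: 79.4
```

Run:
```python
from h import *
go([.4913,.244,.064],2.7)
```

```text
at [0.4945 0.2394 0.1502] yaw 2.75 shift [-0.0027 -0.0049  0.0862] turn [0.11 0.18 0.05] F [-0.   -1.23 -0.64] t 9.3
```

{"api": "jog_arm", "payload": {"deltas": [-0.003, -0.004, 0.04, 0, 0, 0, -1, -0.003, -0.004, 0.084, 0, 0, 0, -1, -0.003, -0.004, 0.084, 0, 0, 0, -1, -0.003, -0.004, 0.084, 0, 0, 0, -1, -0.003, -0.004, 0.084, 0, 0, 0, -1]}}

```text
time: 9.8
tool_pos: [0.4941, 0.2428, 0.0701]
tcp_rot: [-3.14, -0.069, -0.004]
wrist_force: [-0.2, -0.6, -0.8]
width: 0.163
grip_force: 79.4
```

Run:
```python
from h import *
go([.4913,.244,.064],2.7)
a=read_camera("side")["color"][330:420,240:380]; b=read_camera("top")["color"][175:265,150:250]
f=lambda i:cv2.resize(i,None,fx=8 if 0 else 300/45/2.,fy=300/45/2.,interpolation=cv2.INTER_CUBIC)
cv2.imwrite("pics/pre.png",np.hstack([f(a),f(b)])); print(np.hstack([f(a),f(b)]).shape)
```

```text
at [0.4941 0.2428 0.0701] yaw 2.51 shift [-0.0027 -0.0013  0.0061] turn [-0.05 -0.15 -0.19] F [-0.16 -0.59 -0.75] t 9.8
(300, 800, 3)
```

View pics/pre.png

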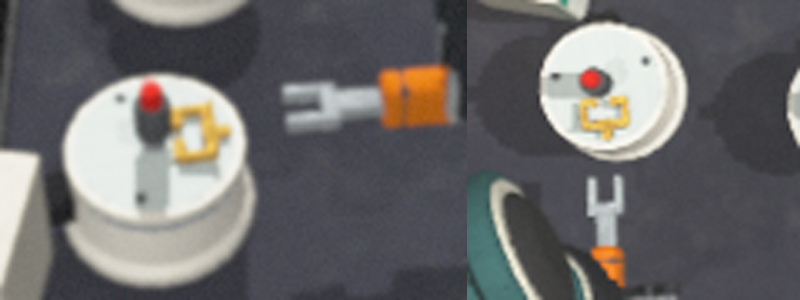

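The picture shows the fork level at side (310,105) and ahead of the clip, with the prong ends at top-crop (591,178) and (620,178). The tab is at (607,137). Next, the lateral error.

Run:
```python
from h import *
c=read_camera("top"); s=read_camera("side")
T=lambda x,y,z: ray(c,(150+(x-467)/3.333-.35,175+y/3.333-.35),z)
l,r=T(591,177,.056),T(620,177,.056); m=(l+r)/2; t,_,_=pose()
print("tip",m,"gap",np.linalg.norm(l-r),"fwd of tcp",m-t,"tab",T(607,137,.046))
d=np.array([np.cos(np.radians(2.7)),np.sin(np.radians(2.7))]);n=np.array([-d[1],d[0]])
for nm,q in dict(wall=[.6127,.2497],tabend=[.6059,.2506],mouth=[.6317,.2519],axis=[.641,.2528]).items(): print(nm,"ahead",d@(np.array(q)-m[:2]),"left",n@(np.array(q)-m[:2]))
# side tip: predicted height check
for z in (.050,.056,.062):
  print(z,[((proj(s,[m[0],m[1]+k,z])-[240,330])*3.333).round(0) for k in(-.0085,.0085)])
```

```text
tip [0.58014524 0.24805574 0.056     ] gap 0.01880201784563934 fwd of tcp [ 0.08616545  0.00436416 -0.01436997] tab [0.60718218 0.24996375 0.046     ]
wall ahead 0.03259607348618247 left 0.0001088943062875107
tabend ahead 0.025846018142079725 left 0.0013282190585788395
mouth ahead 0.051678615302021134 left 0.0014114294677206407
axis ahead 0.06101068694480611 left 0.0018723403635867504
0.05 [array([279., 108.]), array([281., 137.])]
0.056 [array([279., 100.]), array([281., 128.])]
0.062 [array([279.,  91.]), array([281., 119.])]
```

Run:
```python
from h import *
go([.5041,.2442,.0645],2.7)
```

```text
at [0.494  0.2437 0.0704] yaw 2.57 shift [ 0.0101 -0.      0.0059] turn [-0.08 -0.21 -0.13] F [ 0.26 -0.14 -0.51] t 10.0
```

{"api": "jog_arm", "payload": {"deltas": [0.01, -0.001, 0.006, 0, 0, 0, -1, 0.01, -0.001, 0.006, 0, 0, 0, -1, 0.01, -0.001, 0.006, 0, 0, 0, -1, 0.01, -0.001, 0.006, 0, 0, 0, -1]}}

```text
time: 10.4
tool_pos: [0.5021, 0.2447, 0.0619]
tcp_rot: [3.141, 0.071, -0.001]
wrist_force: [0.0, -0.7, -0.3]
width: 0.165
grip_force: 79.4
```

Run:
```python
from h import *
go([.5241,.2454,.0645],2.7)
```

```text
at [0.5021 0.2447 0.0619] yaw 2.59 shift [ 0.022   0.0003 -0.0026] turn [ 0.01  0.03 -0.11] F [ 0.04 -0.67 -0.31] t 10.4
```

{"api": "jog_arm", "payload": {"deltas": [0, 0, -0.002, 0, 0, 0, -1, 0.005, 0, -0.002, 0, 0, 0, -1, 0.01, 0, -0.002, 0, 0, 0, -1, 0.015, 0, -0.002, 0, 0, 0, -1, 0.018, 0, -0.002, 0, 0, 0, -1, 0.018, 0, -0.002, 0, 0, 0, -1, 0.018, 0, -0.002, 0, 0, 0, -1]}}

```text
time: 11.1
tool_pos: [0.5202, 0.2455, 0.0641]
tcp_rot: [3.141, 0.071, -0.001]
wrist_force: [-0.4, 0.3, -1.3]
width: 0.16
grip_force: 79.4
```

Run:
```python
from h import *
go([.5281,.2456,.0645],2.7)
a=read_camera("side")["color"][340:400,260:340]; b=read_camera("top")["color"][180:240,160:220]
f=lambda i:cv2.resize(i,None,fx=5.7,fy=5.7,interpolation=cv2.INTER_CUBIC)
cv2.imwrite("pics/near.png",np.hstack([f(a),f(b)]))
```

```text
at [0.5202 0.2455 0.0641] yaw 2.58 shift [ 0.0079  0.0002 -0.0005] turn [ 0.01  0.02 -0.12] F [-0.37  0.31 -1.28] t 11.1
```

View pics/near.png

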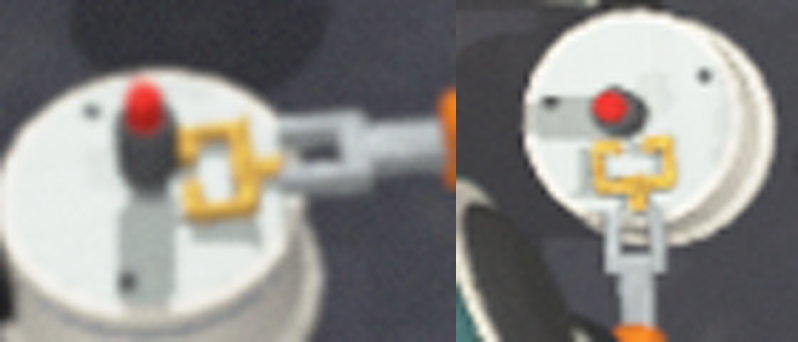

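The prongs straddle the tab: top crop tab at (638,195), prongs at 606–660. Advance gently, watching the force.

{"api": "jog_arm", "payload": {"deltas": [0.002, 0, 0, 0, 0, 0, -1, 0.004, 0, 0, 0, 0, 0, -1, 0.006, 0, 0, 0, 0, 0, -1, 0.007, 0, 0, 0, 0, 0, -1, 0.008, 0, 0, 0, 0, 0, -1, 0.009, 0, 0, 0, 0, 0, -1, 0.009, 0, 0, 0, 0, 0, -1]}}

```text
time: 11.9
tool_pos: [0.5294, 0.246, 0.0642]
tcp_rot: [-3.141, -0.071, -0.0]
wrist_force: [0.1, 0.7, -0.3]
width: 0.166
grip_force: 79.5
```

{"api": "jog_arm", "payload": {"deltas": [0.001, 0, 0, 0, 0, 0, -1, 0.002, 0, 0, 0, 0, 0, -1, 0.002, 0, 0, 0, 0, 0, -1]}}

```text
time: 12.2
tool_pos: [0.5313, 0.2461, 0.0642]
tcp_rot: [3.141, 0.071, 0.0]
wrist_force: [-1.3, 0.1, -0.2]
width: 0.166
grip_force: 79.4
```

{"api": "jog_arm", "payload": {"deltas": [0.001, 0, 0, 0, 0, 0, -1, 0.002, 0, 0, 0, 0, 0, -1, 0.002, 0, 0, 0, 0, 0, -1]}}

```text
time: 12.5
tool_pos: [0.5327, 0.2461, 0.0639]
tcp_rot: [3.141, 0.071, -0.002]
wrist_force: [-1.6, 0.8, -0.2]
width: 0.169
grip_force: 79.5
```

{"api": "jog_arm", "payload": {"deltas": [0.001, 0, 0, 0, 0, 0, -1, 0.001, 0, 0, 0, 0, 0, -1]}}

```text
time: 12.7
tool_pos: [0.5332, 0.246, 0.0637]
tcp_rot: [3.14, 0.071, -0.004]
wrist_force: [-4.9, 0.1, -0.1]
width: 0.166
grip_force: 79.6
```

{"api": "jog_arm", "payload": {"deltas": [0.001, 0, 0, 0, 0, 0, -1, 0.001, 0, 0, 0, 0, 0, -1]}}

```text
time: 12.9
tool_pos: [0.5337, 0.246, 0.0636]
tcp_rot: [3.14, 0.071, -0.005]
wrist_force: [-5.6, 0.3, 0.4]
width: 0.164
grip_force: 79.6
```

{"api": "jog_arm", "payload": {"deltas": [0.001, 0, 0, 0, 0, 0, -1, 0.001, 0, 0, 0, 0, 0, -1]}}

```text
time: 13.1
tool_pos: [0.5341, 0.2459, 0.0633]
tcp_rot: [3.14, 0.071, -0.007]
wrist_force: [-8.0, 1.2, 1.4]
width: 0.16
grip_force: 79.7
```

{"api": "jog_arm", "payload": {"deltas": [0.001, 0, 0, 0, 0, 0, -1, 0.001, 0, 0, 0, 0, 0, -1]}}

```text
time: 13.3
tool_pos: [0.5346, 0.2459, 0.0632]
tcp_rot: [3.14, 0.071, -0.009]
wrist_force: [-8.5, 1.1, 1.1]
width: 0.161
grip_force: 79.8
```

{"api": "jog_arm", "payload": {"deltas": [0.001, 0, 0, 0, 0, 0, -1, 0.001, 0, 0, 0, 0, 0, -1]}}

```text
time: 13.5
tool_pos: [0.5352, 0.2458, 0.063]
tcp_rot: [3.139, 0.071, -0.01]
wrist_force: [-8.1, 1.0, 0.8]
width: 0.165
grip_force: 79.7
```

{"api": "jog_arm", "payload": {"deltas": [0.001, 0, 0, 0, 0, 0, -1, 0.001, 0, 0, 0, 0, 0, -1]}}

```text
time: 13.7
tool_pos: [0.5373, 0.246, 0.0633]
tcp_rot: [3.14, 0.071, -0.006]
wrist_force: [-4.1, -0.1, -1.2]
width: 0.164
grip_force: 79.5
```

```bash
cat > br.py <<'E'
from h import *
def br():
    c=read_camera("top"); im=c["color"]
    m=mask(im,(12,90,90),(30,255,255),(168,177,216,222)); v,u=np.nonzero(m); print("brass",len(u),ray(c,(u.mean(),v.mean()),.05).round(4), "vmin",v.min(),"vmax",v.max())
    s=read_camera("side"); m=mask(s["color"],(12,90,90),(30,255,255),(270,345,312,390)); v,u=np.nonzero(m); print("side",len(u),u.mean().round(1),v.mean().round(1),u.min(),u.max(),readout.read_state()["wrist_force"].round(1))
br()
E
python3 br.py
```

```text
brass 76 [0.6296 0.2513 0.05  ] vmin 199 vmax 211
side 117 292.9 372.0 285 301 [-2.4 -0.3 -1.6]
```

{"api": "jog_arm", "payload": {"deltas": [0.001, 0, 0, 0, 0, 0, -1, 0.001, 0, 0, 0, 0, 0, -1]}}

```text
time: 14.0
tool_pos: [0.5419, 0.2468, 0.0649]
tcp_rot: [-3.14, -0.071, -0.005]
wrist_force: [0.5, 0.4, -0.7]
width: 0.168
grip_force: 79.4
```

```bash
python3 br.py
```

```text
brass 70 [0.6341 0.2501 0.05  ] vmin 197 vmax 209
side 105 289.6 373.3 282 294 [-0.4  0.1 -1.5]
```

The force dropped to 0 and the clip moved about 14–15 mm. A tiny seat-check push, then back off and look.

{"api": "jog_arm", "payload": {"deltas": [0.001, 0, 0, 0, 0, 0, -1, 0.001, 0, 0, 0, 0, 0, -1]}}

```text
time: 14.3
tool_pos: [0.5418, 0.2466, 0.0645]
tcp_rot: [-3.141, -0.071, -0.001]
wrist_force: [0.8, 0.7, -1.8]
width: 0.164
grip_force: 79.4
```

```bash
python3 br.py
```

```text
brass 68 [0.6344 0.2499 0.05  ] vmin 197 vmax 209
side 105 289.6 373.3 282 295 [ 0.8 -1.2 -0.5]
```

{"api": "jog_arm", "payload": {"deltas": [-0.015, 0, 0, 0, 0, 0, -1, -0.03, 0, 0, 0, 0, 0, -1, -0.045, 0, 0, 0, 0, 0, -1, -0.045, 0, 0, 0, 0, 0, -1, -0.045, 0, 0, 0, 0, 0, -1]}}

```text
time: 14.9
tool_pos: [0.496, 0.2446, 0.0643]
tcp_rot: [-3.141, -0.072, -0.001]
wrist_force: [0.0, 0.6, -0.5]
width: 0.164
grip_force: 79.4
```

Run:
```python
from h import *
from br import br
c=read_camera("side");a=c["color"][340:400,260:340]; b=read_camera("top")["color"][180:240,160:220]
f=lambda i:cv2.resize(i,None,fx=5.7,fy=5.7,interpolation=cv2.INTER_CUBIC)
cv2.imwrite("pics/home.png",np.hstack([f(a),f(b)]))
go([.509,-.0318,.15],41)
```

```text
brass 69 [0.6343 0.25   0.05  ] vmin 197 vmax 209
side 109 289.9 373.2 282 297 [ 0.2  0.2 -0.9]
at [0.4971 0.2447 0.0645] yaw 2.59 shift [-0.0005  0.2767 -0.0856] turn [  0.    -0.06 -38.41] F [-0.4   0.03 -1.66] t 15.1
```

View pics/home.png

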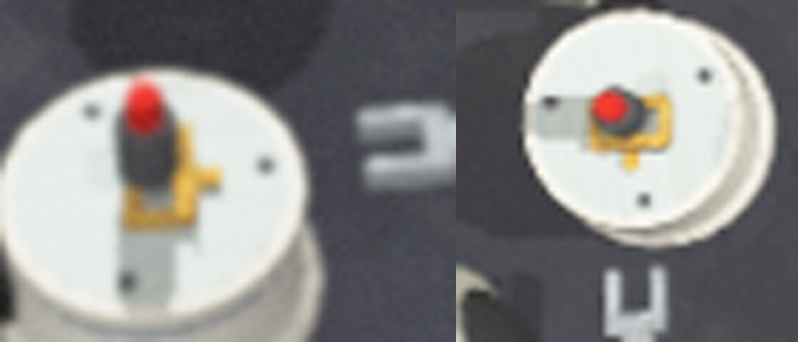

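The clip sits around the spindle, seated: top crop wall about (630,140), tab (631,162). Return the fork to the box.

{"api": "jog_arm", "payload": {"deltas": [0, 0, -0.05, 0, 0, 0, -1, 0, 0, -0.09, 0, 0, 0, -1, 0, 0.277, -0.09, 0, 0, -38.4, -1, 0, 0.277, -0.09, 0, 0, -38.4, -1, 0, 0.277, -0.09, 0, 0, -38.4, -1, 0, 0.277, -0.09, 0, 0, -38.4, -1, 0, 0.277, -0.09, 0, 0, -38.4, -1, 0, 0.277, -0.09, 0, 0, -38.4, -1]}}

```text
time: 15.9
tool_pos: [0.5092, -0.0343, 0.1546]
tcp_rot: [2.941, 1.104, 0.002]
wrist_force: [1.2, -0.1, -0.5]
width: 0.163
grip_force: 79.5
```

```bash
python3 -c "
from h import *
go([.517,-.318,.15],80.1)"
```

```text
at [ 0.5092 -0.0343  0.1546] yaw 41.15 shift [-0.1808  0.2187  0.0047] turn [ 7.000e-02 -2.000e-02 -3.895e+01] F [ 1.2  -0.11 -0.46] t 15.9
```

{"api": "jog_arm", "payload": {"deltas": [-0.181, 0.219, 0.004, 0, 0, -39, -1, -0.181, 0.219, 0.004, 0, 0, -39, -1, -0.181, 0.219, 0.004, 0, 0, -39, -1, -0.181, 0.219, 0.004, 0, 0, -39, -1, -0.181, 0.219, 0.004, 0, 0, -39, -1, -0.181, 0.219, 0.004, 0, 0, -39, -1, -0.181, 0.219, 0.004, 0, 0, -39, -1, -0.181, 0.219, 0.004, 0, 0, -39, -1]}}

```text
time: 16.7
tool_pos: [0.5156, -0.3179, 0.1499]
tcp_rot: [-2.41, -2.015, -0.0]
wrist_force: [-0.0, 0.9, -1.2]
width: 0.163
grip_force: 79.4
```

{"api": "jog_arm", "payload": {"deltas": [0, 0, 0, 0, 0, 0, -1, 0, 0, 0.03, 0, 0, 0, -1, 0, 0, 0.06, 0, 0, 0, -1, 0, 0, 0.075, 0, 0, 0, -1, 0, 0, 0.075, 0, 0, 0, -1, 0, 0, 0.075, 0, 0, 0, -1, 0, 0, 0.075, 0, 0, 0, -1]}}

```text
time: 17.4
tool_pos: [0.5172, -0.3167, 0.077]
tcp_rot: [2.404, 2.018, 0.001]
wrist_force: [0.6, -0.4, -0.3]
width: 0.163
grip_force: 79.4
```

```bash
python3 -c "
from h import *
go([.517,-.318,.065],80.1)"
```

```text
at [ 0.5172 -0.3167  0.077 ] yaw 80.03 shift [-0.0013 -0.      0.012 ] turn [ 0.16  0.07 -0.07] F [ 0.64 -0.41 -0.33] t 17.4
```

{"api": "jog_arm", "payload": {"deltas": [0, 0, 0.003, 0, 0, 0, -1, 0, 0, 0.006, 0, 0, 0, -1, 0, 0, 0.009, 0, 0, 0, -1, 0, 0, 0.011, 0, 0, 0, -1, 0, 0, 0.011, 0, 0, 0, -1, 0, 0, 0.011, 0, 0, 0, -1]}}

```text
time: 18.0
tool_pos: [0.5159, -0.3164, 0.0652]
tcp_rot: [2.407, 2.019, 0.0]
wrist_force: [-2.1, 2.2, 5.9]
width: 0.162
grip_force: 80.4
```

{"api": "jog_arm", "payload": {"deltas": [0, 0, 0.001, 0, 0, 0, -1, 0, 0, 0.001, 0, 0, 0, -1, 0, 0, 0.001, 0, 0, 0, -1]}}

```text
time: 18.3
tool_pos: [0.516, -0.3164, 0.0652]
tcp_rot: [2.407, 2.019, 0.0]
wrist_force: [-4.7, 3.0, 11.7]
width: 0.163
grip_force: 81.3
```

{"api": "jog_arm", "payload": {"deltas": [0, 0, -0.001, 0, 0, 0, -1, 0, 0, -0.001, 0, 0, 0, 0.2, 0, 0, -0.001, 0, 0, 0, 0.2, 0, 0, -0.001, 0, 0, 0, 0.2, 0, 0, -0.001, 0, 0, 0, 0.2, 0, 0, -0.001, 0, 0, 0, 0.2]}}

```text
time: 18.9
tool_pos: [0.5158, -0.3162, 0.0639]
tcp_rot: [-2.407, -2.019, 0.0]
wrist_force: [0.6, -0.2, -0.1]
width: 0.602
grip_force: 0.0
```

{"api": "jog_arm", "payload": {"deltas": [0, 0, -0.02, 0, 0, 0, 0.2, 0, 0, -0.05, 0, 0, 0, 0.2, 0, 0, -0.1, 0, 0, 0, 0.2, 0, 0, -0.15, 0, 0, 0, 0.2, -0.1, 0, -0.15, 0, 0, 0, 0.2, -0.15, 0, -0.15, 0, 0, 0, 0.2, -0.15, 0, -0.15, 0, 0, 0, 0.2, -0.15, 0, -0.15, 0, 0, 0, 0.2]}}

```text
time: 19.7
tool_pos: [0.4881, -0.4698, 0.2142]
tcp_rot: [2.409, 2.012, -0.003]
wrist_force: [-0.2, 0.5, -1.0]
width: 0.6
grip_force: 0.0
```

Run:
```python
from h import *
from br import br
c=read_camera("top"); im=c["color"]; s=read_camera("side")
m=mask(im,(5,170,120),(18,255,255),(400,225,500,285));v,u=np.nonzero(m)
if len(u)>20:
    r=cv2.minAreaRect(np.column_stack([u,v]).astype(np.float32));print("fork",r,ray(c,r[0],.06))
f=lambda i:cv2.resize(i,None,fx=3.2,fy=3.2,interpolation=cv2.INTER_CUBIC)
cv2.imwrite("pics/end.png",np.hstack([f(im[200:300,395:505]),f(s["color"][160:260,280:400])])); print(readout.read_state()["wrist_force"])
```

```text
brass 68 [0.6343 0.2497 0.05  ] vmin 197 vmax 209
side 110 289.9 373.2 282 297 [-0.3  0.7  0.2]
fork ((457.3378601074219, 256.4729919433594), (43.89453125, 6.740358352661133), 9.462322235107422) [ 0.51547055 -0.32217134  0.06      ]
[1.0420919  0.5660533  0.04602116]
```

View pics/end.png

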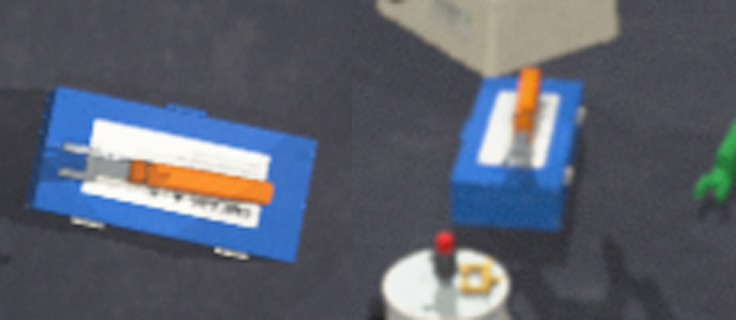

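The fork lies flat on the box as before (crop (200,180)), and the clip is home. Hand in.

```bash
python3 -c "
from workcell import finish_job
print(finish_job())"
```

```text
the job is handed in; nothing more can be done
None
```

I handed the job in at about 20 s on the robot's clock, but `finish_job` gave no verdict: the right and middle heads tested tired, so I took the left head as sound without pressing it; its clip is snapped home, and the fork tool is back flat on the blue box.

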